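# Set the striping guide to the gauge mark

### The job

Set the striping guide for the next painted band: with a fingertip on top, roll its knurled wheel until the inner edge of the sliding bar stands level with the small steel gauge clip on the ruled side rail, within the clip's width. Move the bar only by the wheel, without pushing the bar or the clip and without gripping or lifting anything, and leave the other things on the table where they are. Take the hand away at the end.

Things in the scene. Friction and masses are not known exactly. Their poses are not given: they have to be found in the camera images.
- guide: The striping guide on a white panel (220 mm in its x, 320 mm in its y, 6 mm thick) fixed to the table. Origin: centre of the panel's underside; z up. A fixed dark steel bar lies across its -y end (inner edge at y = -90 mm), the wheel housing stands at its +y end, and the sliding bar lies between them.
- wheel: Knurled steel adjuster wheel, 60 mm diameter, 24 mm wide. Origin: the axle's centre, 50 mm above the table; its x axis is the axle, parallel to the guide's x (y and z turn with it). Rolling its top towards the guide's -y closes the gap: the bar moves the same way, 10 mm per radian, 1 mm per 3 mm of rim travel; rolling back opens it. Light friction (1 N at the rim); it stays where left.
- wheel_top (a point): Top of the wheel at rest, on the guide at (0, 82, 80) mm; axes parallel to the guide's. Only the top 16 mm is exposed: the grey housing's cheeks end 64 mm above the table, its end walls (38 mm either way along the guide's y) at 49 mm. Wheel and housing are sprung together: they give downward under a finger, about 3 N to start and 1 N more per mm, to a stop after 7 mm.
- slider: The sliding dark steel bar, 150 mm long along the guide's x, 20 mm wide in its y, top 28 mm above the table (it dips up to 7 mm with the axle while the wheel is pressed); it moves along the guide's y between the fixed bar and the wheel. Origin: the middle of its inner (-y) face.
- edge (a point): The end of the sliding bar's inner (-y) top edge that is nearest to the gauge clip: on the guide at x = 75 mm, 28 mm above the table. Axes parallel to the guide's.
- mark (a point): The gauge mark: the middle of the top of the small dark steel clip, 22 mm long in x and 8 mm wide in the guide's y, that straddles the ruled rail on the guide's +x side (x = 88 mm, 22 mm above the table). It starts 22 to 48 mm further to -y than edge. Axes parallel to the guide's.
- weight: small round steel holding-down weight, 26 mm wide, 28 mm tall, standing on the panel between the bars, by the fixed bar; bystander; origin: centre of its underside.
- pencil: flat wooden pencil, 165 mm long, on the table along the panel's edge; bystander; origin: centre of its underside.
- brush: paint brush lying beside the panel's -y end; bystander; origin: about the middle of its length.
- jar: small closed glass jar, 48 mm wide, 60 mm tall, just beyond the panel's +x edge; bystander; origin: centre of its underside.
- tub: open white plastic tub, 130 mm wide, 55 mm tall; bystander; origin: centre of its underside.
- mug: white mug, 80 mm wide, 90 mm tall; bystander; origin: centre of its underside.
- can: paint can, 74 mm wide, 100 mm tall; bystander; origin: centre of its underside.

How it is judged:
By the outcome, as a careful person would: the job done as asked, in the order asked, and still so for the second after the job is handed in, with the robot touching nothing.
It also fails if it takes over 51 s, if anything falls off the work surface, if the arm or the gripper's body presses on something with over 40 N, if the wrist force passes 120 N, or if a joint passes its speed limit or range.

### The arm

A 6-joint arm with a two-finger parallel gripper is mounted at the origin on the work surface. World frame = base frame: x ahead of the robot, y to its left, z up, the work surface at z = 0. Lengths are in m, angles in rad, forces in N, time in s.
With the tool pointing down it reaches from about 0.275 to 0.85 m from the base axis. Payload 19 kg.
Tool frame: the origin (TCP) lies at the very end of the fingers, on their centre line; the grasp point (between the pads) lies 19 mm behind it; x points along the fingers, y is the direction in which the jaws open and shut, and the axes are right-handed (so a half turn about x gives the same grasp; the last joint's range is limited). The gripper opens to 85 mm and grips with 20 to 120 N. Pads are 22 mm wide; open, the fingers measure 114 mm over their backs; the gripper's body (76 mm by 85 mm) begins 54 mm behind the grasp point. The pads swing forward as they close: fully open they stand 13 mm farther back than shut.
Start: joints at [-1.351, 0.15, 1.437, -0, 1.554, -0.134], TCP at [0.199, -0.539, 0.231] pointing down, gripper open.
Joint ranges: [-2.8, 2.8], [-0.68, 2.1], [0.12, 2.68], [-1.39, 4.53], [0.16, 2.79], [-2.81, 2.81]. Speed limits (rad/s): [1.89, 1.89, 2.22, 3.01, 3.01, 3.01].

### API

Orientations are given as a rotation vector (axis times angle).
In Python, from plant import * gives the robot as it stands. Calls block until the motion is done:
- move_ptp(position, orientation): joint-space move of the TCP to a pose.
- movel(position, frame=None, velocity=0.15): straight line of the TCP; frame=None keeps the orientation; velocity is the mean speed in m/s.
- movej(angles): joint-space move.
- ungrasp() and close_gripper(): open the fingers fully, or close them until they stop; the grip force is fixed at half the most.
- dwell(seconds).
- ik(position, orientation): joint angles nearest the present ones, or None.
- grab_frame(name): name is "side" or "top"; returns a dict with "img" (420x560x3 uint8, red, green, blue), "z_map" (420x560 float32, m along the optical axis (not along the pixel's ray), 0 where there is no reading), "fx", "fy", "cx", "cy" (pixels), "view" (4x4, takes a point from world to camera coordinates). Camera axes: x right, y up, looking along -z (the intrinsics and any distortion apply to the point x, -y, -z); pixel columns grow to the right and rows downward; lengths in m; the calibration is good to about 2 mm. A picture is of the moment at which its call begins.
A pose or a line that the arm cannot do raises IKError and nothing moves.
- job_done(): hands the job in, once; it reports no verdict.
Trained networks look in a picture, given as the dict that the camera call returned (one of the last four; its "shot" number tells which), for a name from the list of things; names that differ only in an ending like _2 or _b are one class to them, and where a whole thing is asked for, a point or a joint stands for the part that bears it (a point fixed in the world has none). Each returns a list of dicts, best first, with "confidence" (0 to 1); they miss things now and then, are a little off and sometimes report something else, mostly with a low value. They report only what shows in the picture. A call takes as long as a camera call.
- recognise(picture, label): "at" ([x, y, z] in m, in world coordinates, good to about 4 mm: the middle of the surface that is visible of it).
- masks_of(picture, label): "pixels" (420x560 bool, what is visible of it).
Readings, each from a call of its own:
- read_time(): time.
- read_joints(): joint angles.
- read_qd(): joint speeds.
- read_joint_efforts(): joint torques, N m.
- read_tcp_pos(): TCP position.
- read_tcp_rot(): TCP orientation.
- read_contact_force(): force on the tool from outside, world axes, zero at the start.
- read_ft_torque(): the same for the moment, N m.
- read_width(): finger opening in m.
Only numpy, scipy, OpenCV 4.12 (cv2) and the standard library are available. Lean on these libraries where they do the work, as an engineer would, in place of code of your own. Each camera call takes 0.05 s, during which the arm holds its last target.

## Working session

There is one attempt and no reset: what is moved stays moved. The work goes in short steps, each a Python script; the robot and the scene stay as the last script left them, time stands still between calls to the robot, and variables do not carry over. Pictures are saved under pics/ and viewed, and the job is handed in when it is done.

```bash
mkdir -p pics; ls; python3 - <<'E'
from plant import *
import cv2,numpy as np
for n in("top","side"):
    f=grab_frame(n); cv2.imwrite(f"pics/{n}0.png",f["img"][:,:,::-1])
    print(n,f["fx"],f["fy"],f["cx"],f["cy"],[k for k in f]); print(np.round(f["view"],4).tolist())
    for l in("guide","wheel","wheel_top","slider","edge","mark","jar","can","mug","tub","weight"):
        r=recognise(f,l); print(l,[(np.round(d["at"],4).tolist(),round(d["confidence"],2)) for d in r[:2]])
print(read_time(),read_tcp_rot())
E
```

```text
pics
top 513.7078387765624 513.7078387765624 279.04617070548767 205.91459417062683 ['img', 'z_map', 'fx', 'fy', 'cx', 'cy', 'view', 'shot']
[[0.0114, -0.9999, 0.0008, -0.0012], [0.9889, 0.0114, 0.1484, -0.5761], [-0.1484, -0.0008, 0.9889, -1.5691], [0.0, 0.0, 0.0, 1.0]]
guide [([0.5093, -0.0887, 0.0071], 0.78)]
wheel [([0.5358, -0.0131, 0.0745], 0.57)]
wheel_top [([0.508, -0.0849, 0.0067], 0.65)]
slider [([0.5197, -0.0643, 0.0299], 0.91)]
edge [([0.5171, -0.0565, 0.0316], 0.77), ([0.5073, -0.0875, 0.0042], 0.51)]
mark []
jar [([0.4626, -0.2953, 0.0158], 0.52), ([0.6574, -0.0845, 0.0628], 0.5)]
can [([0.6235, 0.4088, 0.0978], 0.74)]
mug [([0.5645, -0.4853, 0.0415], 0.9)]
tub [([0.4227, 0.4466, 0.0212], 0.65), ([0.5153, -0.0578, 0.0355], 0.45)]
weight [([0.5159, -0.0584, 0.031], 0.6)]
side 428.65113491229044 428.65113491229044 279.99902746356577 203.6024124397293 ['img', 'z_map', 'fx', 'fy', 'cx', 'cy', 'view', 'shot']
[[-0.9392, -0.3434, 0.0032, 0.527], [0.2373, -0.6422, 0.7289, -0.1912], [-0.2483, 0.6853, 0.6846, -1.126], [0.0, 0.0, 0.0, 1.0]]
guide [([0.5018, -0.0475, 0.0105], 0.78), ([0.4727, -0.1405, 0.0185], 0.44)]
wheel [([0.461, -0.2812, 0.015], 0.74), ([0.5341, 0.005, 0.0715], 0.59)]
wheel_top [([0.5054, -0.0462, 0.0056], 0.91)]
slider [([0.4893, -0.0496, 0.0302], 0.66)]
edge [([0.4949, -0.0561, 0.0271], 0.55), ([0.4724, -0.1415, 0.0189], 0.2)]
mark []
jar [([0.6603, -0.0713, 0.0384], 0.58)]
can [([0.6175, 0.441, 0.0868], 0.97)]
mug [([0.5605, -0.4466, 0.0612], 0.66)]
tub [([0.4265, 0.4214, 0.0222], 0.81)]
weight []
1.2 [ 2.02893889  0.36280429 -2.02892468]
```

View pics/top0.png

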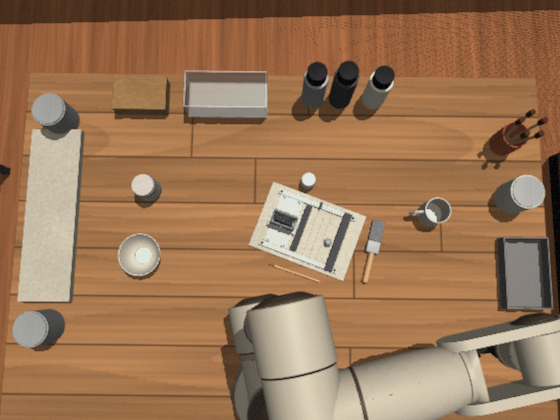

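View pics/side0.png

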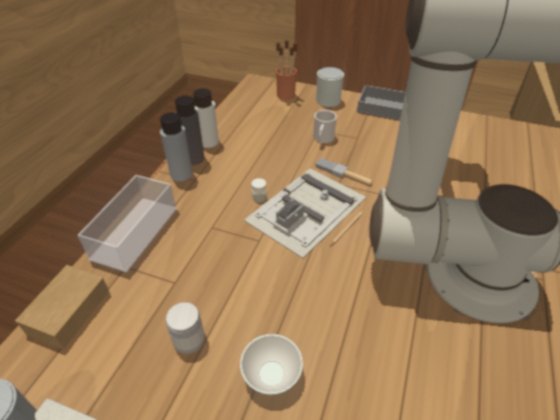

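```bash
cat > h.py <<'E'
from plant import *
import cv2,numpy as np
def crop(f,name,r0,r1,c0,c1,s,pts=()):
    im=cv2.resize(f["img"][r0:r1,c0:c1,::-1],None,fx=s,fy=s,interpolation=cv2.INTER_CUBIC)
    for u,v in pts: cv2.circle(im,(int((u-c0+.5)*s),int((v-r0+.5)*s)),2,(0,0,255),-1)
    cv2.imwrite("pics/"+name,im)
def proj(f,P):
    P=np.atleast_2d(P); V=f["view"]; c=P@V[:3,:3].T+V[:3,3]
    return np.c_[f["cx"]+f["fx"]*c[:,0]/-c[:,2], f["cy"]+f["fy"]*(-c[:,1])/-c[:,2]]
def unproj(f,u,v,z):
    V=f["view"];R=V[:3,:3];o=-R.T@V[:3,3]
    d=R.T@np.array([(u-f["cx"])/f["fx"],-(v-f["cy"])/f["fy"],-1]); return o+d*(z-o[2])/d[2]
E
python3 - <<'E'
from h import *
import pickle
f=grab_frame("top");g=grab_frame("side");pickle.dump((f,g),open("f0.pkl","wb"))
crop(f,"tc.png",165,290,240,380,5.6)
crop(g,"sc.png",160,260,235,375,5.6)
E
```

```text
(no output)
```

View pics/tc.png

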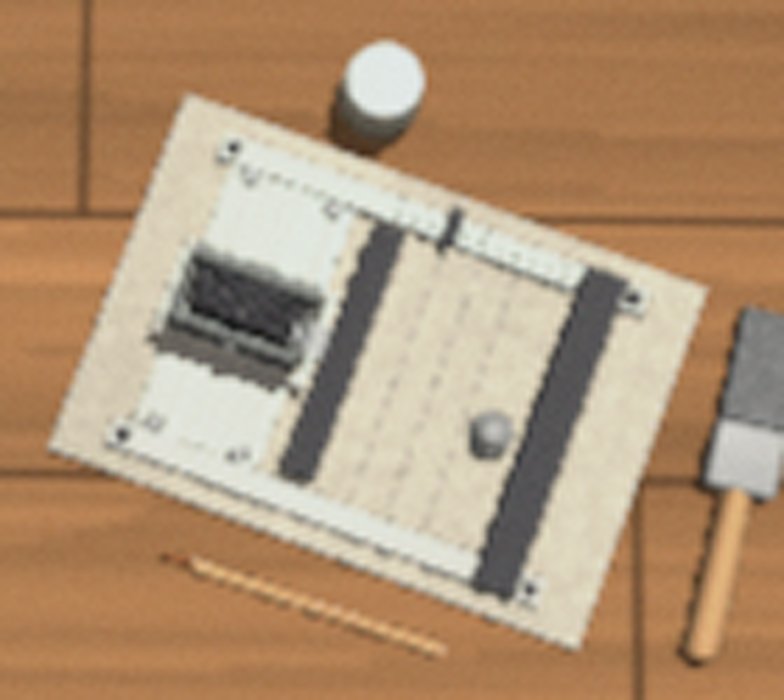

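View pics/sc.png

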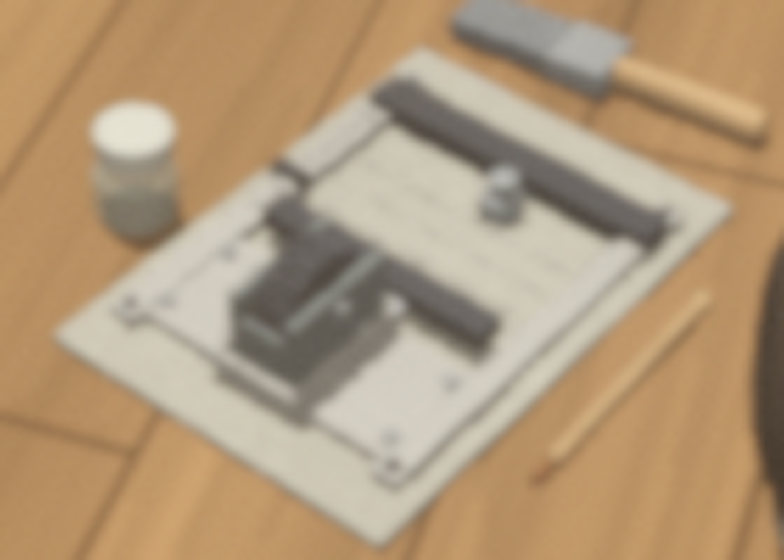

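```bash
cat >> h.py <<'E'
def G2W(p,P):
    x,y,th=p; P=np.atleast_2d(P).astype(float); c,s=np.cos(th),np.sin(th)
    return np.c_[x+c*P[:,0]-s*P[:,1], y+s*P[:,0]+c*P[:,1], P[:,2]]
def W2G(p,P):
    x,y,th=p; P=np.atleast_2d(P); c,s=np.cos(th),np.sin(th);dx=P[:,0]-x;dy=P[:,1]-y
    return np.c_[c*dx+s*dy,-s*dx+c*dy,P[:,2]]
E
python3 - <<'E'
from h import *
import pickle
from scipy.optimize import least_squares
f,g=pickle.load(open("f0.pkl","rb"))
C=np.array([[.11,.16,.006],[.11,-.16,.006],[-.11,-.16,.006],[-.11,.16,.006]])
T=np.array([[186,93],[708,288],[578,648],[50,452]])/5.6+[240,165]-.5
S=np.array([[55,333],[425,45],[733,208],[380,545]])/5.6+[235,160]-.5
ps={}
for nm,w in(("top",(1,0)),("side",(0,1)),("both",(1,1))):
    fun=lambda p:np.r_[w[0]*(proj(f,G2W(p,C))-T).ravel(),w[1]*(proj(g,G2W(p,C))-S).ravel()]
    r=least_squares(fun,[.51,-.08,-.3]); ps[nm]=r.x; print(nm,r.x,np.round(r.fun,2))
p=ps["top"]; pickle.dump(ps,open("ps.pkl","wb"))
def tw(a,b,z,q): return W2G(q,unproj(f,a/5.6+239.5,b/5.6+164.5,z))[0]*1000
def sw(a,b,z,q): return W2G(q,unproj(g,a/5.6+234.5,b/5.6+159.5,z))[0]*1000
print("top clip",tw(450,228,.022,p),"edge",tw(405,232,.028,p),"fixed",tw(586,268,.028,p),tw(473,583,.028,p))
print("side clip",sw(290,172,.022,ps["side"]),"wheel",G2W(p,[0,.082,.08]),G2W(ps["side"],[0,.082,.08]))
print("jar",W2G(p,unproj(f,384/5.6+239.5,80/5.6+164.5,.06)), "weight",W2G(p,unproj(f,490/5.6+239.5,428/5.6+164.5,.034)))
# panel-aligned rectified view at z=.028 from top: 3px/mm... 
def rect(F,q,z,name,x0,x1,y0,y1,s=5):
    pts=np.array([[x1,y1,z],[x1,y0,z],[x0,y0,z],[x0,y1,z]])/[1000,1000,1]
    W=int((y1-y0)*s);H=int((x1-x0)*s)
    M=cv2.getPerspectiveTransform(proj(F,G2W(q,pts)).astype(np.float32),np.array([[0,0],[W,0],[W,H],[0,H]],np.float32))
    im=cv2.warpPerspective(F["img"][:,:,::-1],M,(W,H),flags=cv2.INTER_CUBIC)
    for k,y in enumerate(range(y0,y1+1,10)):
        X=int((y1-y)*s); cv2.line(im,(X,0),(X,8 if y%50 else 20),(0,0,255),1)
    cv2.imwrite("pics/"+name,im)
rect(f,p,.022,"rt22.png",50,110,-100,50)
rect(g,ps["side"],.022,"rs22.png",50,110,-100,50)
E
cd pics; python3 -c "
import cv2,numpy as np
a=cv2.imread('rt22.png');b=cv2.imread('rs22.png');cv2.imwrite('r22.png',np.vstack([a,b]))"
```

```text
top [ 0.50430188 -0.08557604 -0.34776699] [-0.16  0.08  0.12 -0.24  0.38  0.47 -0.35 -0.33  0.    0.   -0.    0.
  0.   -0.    0.   -0.  ]
side [ 0.50589405 -0.08572839 -0.35755594] [ 0.   -0.    0.   -0.   -0.    0.   -0.   -0.   -0.22  0.02 -0.23  0.41
  0.44 -0.07  0.   -0.3 ]
both [ 0.50516092 -0.08557177 -0.35251829] [ 0.08 -0.34  0.19 -0.23  0.14  0.36 -0.41 -0.89  0.05  0.34 -0.32  0.46
  0.54 -0.19  0.6  -0.15]
top clip [87.16261669 -9.60721104 22.        ] edge [75.03808955 13.58235273 28.        ] fixed [ 91.662115   -89.14138162  28.        ] [-96.92460368 -89.33643638  28.        ]
side clip [86.5826822  -6.22152729 22.        ] wheel [[ 0.53224743 -0.00848489  0.08      ]] [[ 0.53459288 -0.00891448  0.08      ]]
jar [[0.14638437 0.05427033 0.06      ]] weight [[-0.01314993 -0.0686438   0.034     ]]
```

View pics/r22.png

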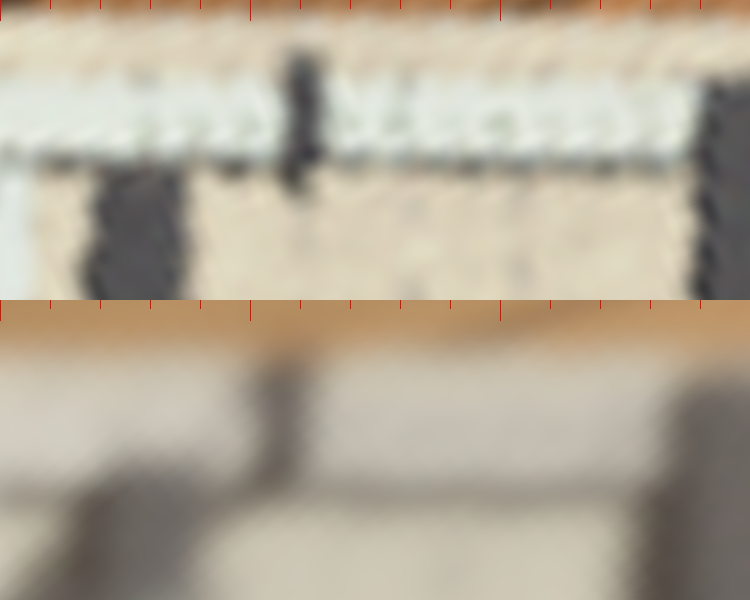

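```bash
cat >> h.py <<'E'
import pickle
from scipy.spatial.transform import Rotation as Ro
p=pickle.load(open("ps.pkl","rb"))["top"] if __import__("os").path.exists("ps.pkl") else None
def orient(sign):
    ty=np.array([np.cos(p[2]),np.sin(p[2]),0])*sign; tx=np.array([0,0,-1.]); tz=np.cross(tx,ty)
    return Ro.from_matrix(np.c_[tx,ty,tz]).as_rotvec()
def gp(y,z,x=0.0): return G2W(p,[x/1e3,(82+y)/1e3,z/1e3])[0]
def rect(F,q,z,name,x0,x1,y0,y1,s=5):
    pts=np.array([[x1,y1,z],[x1,y0,z],[x0,y0,z],[x0,y1,z]])/[1000,1000,1]
    W=int((y1-y0)*s);H=int((x1-x0)*s)
    M=cv2.getPerspectiveTransform(proj(F,G2W(q,pts)).astype(np.float32),np.array([[0,0],[W,0],[W,H],[0,H]],np.float32))
    im=cv2.warpPerspective(F["img"][:,:,::-1],M,(W,H),flags=cv2.INTER_CUBIC)
    raw=im.copy()
    for y in range(y0,y1+1,10):
        X=int((y1-y)*s); cv2.line(im,(X,0),(X,8 if y%50 else 20),(0,0,255),1)
    cv2.imwrite("pics/"+name,im); return raw
E
python3 - <<'E'
from h import *
close_gripper()
print(read_width(),read_tcp_pos())
for s in(1,-1):
    q=ik(gp(18,180),orient(s)); print(s,q)
best=min((1,-1),key=lambda s: np.abs(np.array(ik(gp(18,180),orient(s)))-read_joints()).max())
move_ptp(gp(18,180),orient(best))
movel(gp(18,90),velocity=.1)
print(read_tcp_pos(),gp(18,90),read_contact_force(),read_time())
f=grab_frame("top");g=grab_frame("side")
crop(f,"t1.png",165,290,240,380,5.6); crop(g,"s1.png",160,260,235,375,5.6)
E
```

```text
5.2525074701227384e-05 [ 0.19916289 -0.53936988  0.23128274]
1 [-1.27449478e-01  9.74972870e-02  1.60078371e+00 -4.44089210e-16
  1.44331165e+00  2.20317516e-01]
-1 NoneTraceback (most recent call last):
  File "<stdin>", line 6, in <module>
  File "<stdin>", line 6, in <lambda>
TypeError: unsupported operand type(s) for -: 'NoneType' and 'float'
```

```bash
python3 - <<'E'
from h import *
move_ptp(gp(18,180),orient(1))
movel(gp(18,90),velocity=.1)
print(read_tcp_pos(),gp(18,90),read_contact_force(),read_time())
f=grab_frame("top");g=grab_frame("side")
crop(f,"t1.png",165,290,240,380,5.6); crop(g,"s1.png",160,260,235,375,5.6)
E
```

```text
[0.5387395  0.00839135 0.09063192] [0.53838181 0.00843756 0.09      ] [-0.45314584 -0.49430438  0.41103523] 5.425
```

View pics/t1.png

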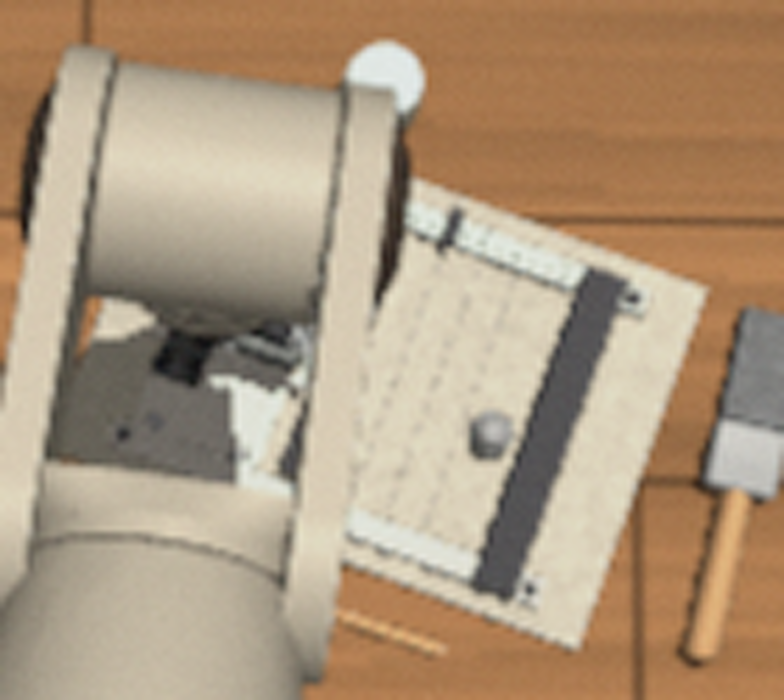

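View pics/s1.png

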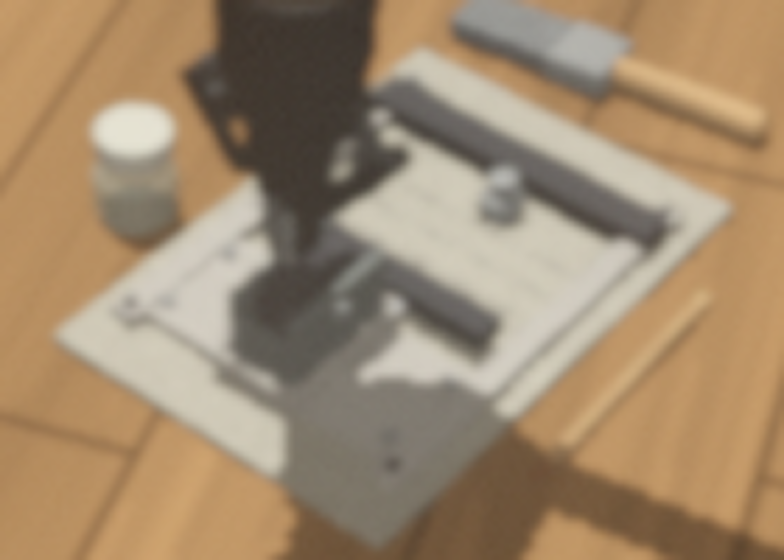

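```bash
python3 - <<'E'
from h import *
F0=read_contact_force()
for z in(82,79,77.5,76.5):
    movel(gp(18,z),velocity=.04); print(z,np.round(read_tcp_pos()[2],4),np.round(read_contact_force()-F0,2))
for y in(9,0,-9,-18):
    movel(gp(y,76.5),velocity=.04); print(y,np.round(W2G(p,read_tcp_pos())[0]*1e3,1),np.round(read_contact_force()-F0,2))
movel(gp(-18,92),velocity=.08)
print(read_time())
f=grab_frame("top");g=grab_frame("side")
crop(f,"t2.png",165,290,240,380,5.6); crop(g,"s2.png",160,260,235,375,5.6)
print(read_contact_force()-F0)
E
```

```text
82 0.0817 [-0.04  0.41  0.89]
79 0.0789 [-0.2 -0.1 -0.3]
77.5 0.0777 [-1.15  0.51  3.85]
76.5 0.0766 [-1.32  0.15  4.52]
9 [ 0.1 90.7 76.7] [-2.07  0.09  6.9 ]
0 [-0.  81.7 76.7] [-2.13 -1.67  7.23]
-9 [-0.  72.6 76.6] [-2.34 -2.26  5.54]
-18 [ 0.  63.7 76.5] [-2.39 -2.74  4.6 ]
8.4667
[-0.86164852 -0.07300279  0.17846648]
```

View pics/t2.png

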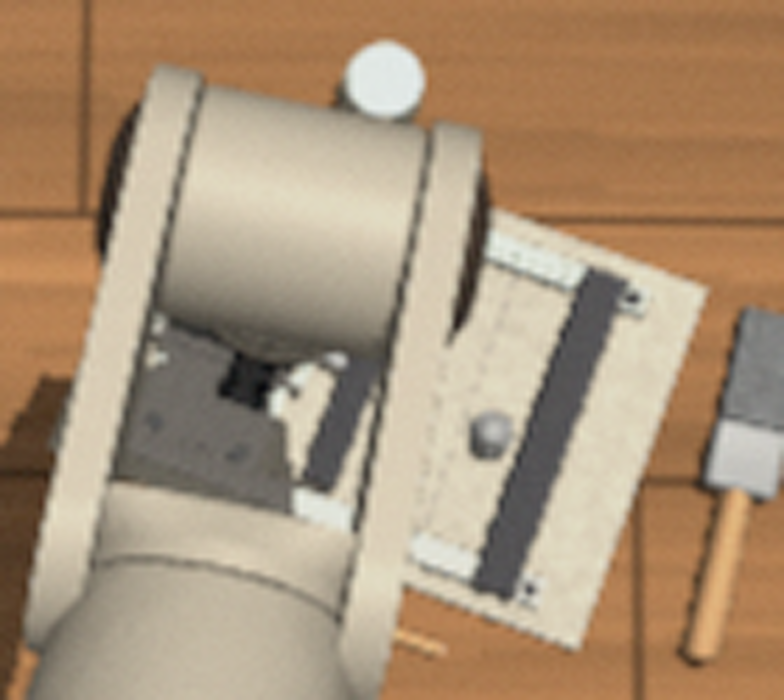

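View pics/s2.png

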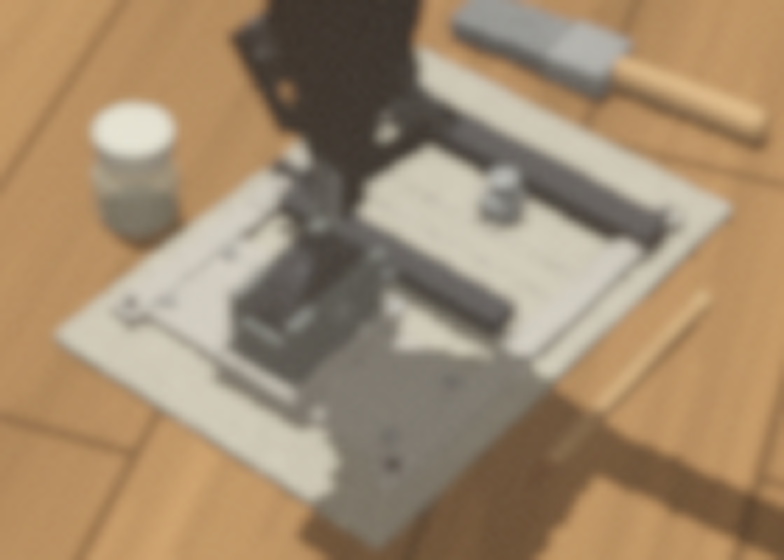

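```bash
python3 - <<'E'
from h import *
F0=read_contact_force()
movel(gp(18,92),velocity=.1)
movel(gp(18,76.5),velocity=.05)
for y in(5,-6,-16):
    movel(gp(y,76.5),velocity=.04); print(y,np.round(W2G(p,read_tcp_pos())[0]*1e3,1),np.round(read_contact_force()-F0,2))
movel(gp(-16,92),velocity=.08)
movel(gp(-16,170),velocity=.2)
move_ptp([.3,-.3,.22],orient(1))
print(read_time())
f=grab_frame("top");g=grab_frame("side"); pickle.dump((f,g),open("f3.pkl","wb"))
f0,g0=pickle.load(open("f0.pkl","rb"))
ps=pickle.load(open("ps.pkl","rb"))
a=[rect(F,p,.022,"x.png",50,110,-100,50) for F in(f0,f)]+[rect(F,p,.028,"x.png",50,110,-100,50) for F in (f,)]
cv2.imwrite("pics/r3.png",np.vstack(a)[:, :])
crop(g,"s3.png",160,260,235,375,5.6)
E
```

```text
5 [ 0.2 86.6 76.8] [-0.14 -1.48  6.84]
-6 [ 0.2 75.6 76.8] [ 0.67 -1.62  7.  ]
-16 [ 0.1 65.7 76.6] [ 0.01 -2.82  5.36]
13.0667
```

View pics/r3.png

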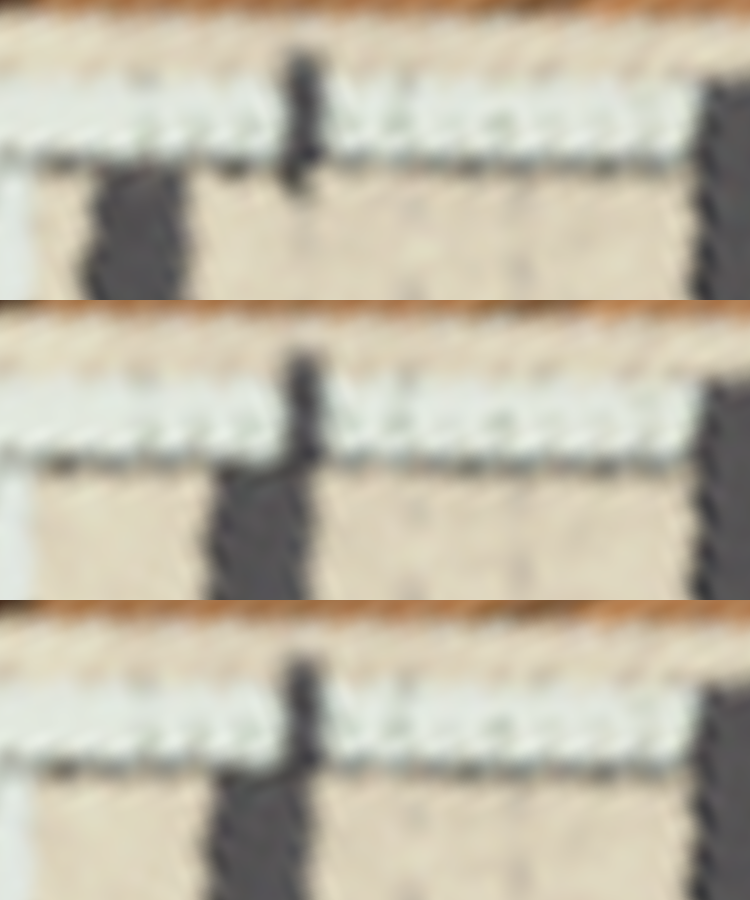

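View pics/s3.png

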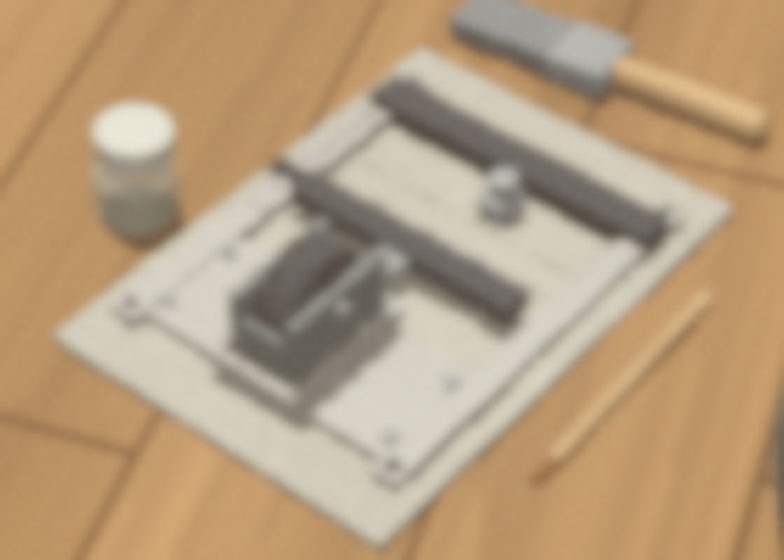

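```bash
python3 - <<'E'
from h import *
f,g=pickle.load(open("f3.pkl","rb")); f0,_=pickle.load(open("f0.pkl","rb"))
def prof(F,z,x0,x1,y0,y1,s=5):
    im=cv2.cvtColor(rect(F,p,z,"x.png",x0,x1,y0,y1),cv2.COLOR_BGR2GRAY).astype(float).mean(0)
    lo,hi=im.min(),np.percentile(im,80); t=(lo+hi)/2; b=im<t
    k=np.where(np.diff(b.astype(int)))[0]
    return [round(y1-(i+(im[i]-t)/(im[i]-im[i+1])+.0)/s,2) for i in k]
for n,F in(("before",f0),("after",f)):
    print(n,"clip",prof(F,.022,83,91,-40,20), prof(F,.022,81,86,-40,20),prof(F,.022,87,94,-40,20))
    for a,b in((-70,-50),(-45,-20),(10,30),(35,55),(55,72)): 
        print(a,b,"slider/fixed",prof(F,.028,a,b,-115,42))
E
```

```text
before clip [np.float64(-7.08), np.float64(-14.7)] [np.float64(-6.81), np.float64(-14.6)] [np.float64(-6.82), np.float64(-14.6)]
-70 -50 slider/fixed [np.float64(34.09), np.float64(13.3), np.float64(-86.96), np.float64(-113.2)]
-45 -20 slider/fixed [np.float64(33.42), np.float64(13.26), np.float64(-87.1), np.float64(-113.12)]
10 30 slider/fixed [np.float64(32.65), np.float64(13.06), np.float64(-87.16), np.float64(-113.7)]
35 55 slider/fixed [np.float64(33.38), np.float64(12.89), np.float64(-87.33), np.float64(-113.66)]
55 72 slider/fixed [np.float64(32.11), np.float64(12.69), np.float64(-88.08), np.float64(-113.62)]
after clip [np.float64(-7.0), np.float64(-14.75)] [np.float64(-6.76), np.float64(-14.7)] [np.float64(-6.83), np.float64(-14.6)]
-70 -50 slider/fixed [np.float64(9.24), np.float64(-11.12), np.float64(-86.95), np.float64(-113.2)]
-45 -20 slider/fixed [np.float64(8.94), np.float64(-11.25), np.float64(-87.11), np.float64(-113.18)]
10 30 slider/fixed [np.float64(9.19), np.float64(-11.46), np.float64(-87.14), np.float64(-113.7)]
35 55 slider/fixed [np.float64(8.74), np.float64(-11.91), np.float64(-87.28), np.float64(-113.74)]
55 72 slider/fixed [np.float64(8.58), np.float64(-12.22), np.float64(-88.09), np.float64(-113.62)]
```

```bash
python3 - <<'E'
from h import *
f,g=pickle.load(open("f3.pkl","rb")); q=pickle.load(open("ps.pkl","rb"))["side"]
print(f["view"][:3,:3].T@-f["view"][:3,3])
out=[]
for F,qq in((f,p),(g,q)):
    # overlay: clip footprint at z22 (center y=-10.9), edge at z28 y=-12
    s=14; c=proj(F,G2W(qq,[.075,-.011,.025]))[0].astype(int); r0,c0=c[1]-14,c[0]-20
    im=cv2.resize(F["img"][r0:r0+28,c0:c0+40,::-1],None,fx=s,fy=s,interpolation=cv2.INTER_CUBIC)
    def dr(P,col):
        a=((proj(F,G2W(qq,P))-[c0,r0]+.5)*s).astype(int); cv2.polylines(im,[a],True,col,1)
    dr(np.array([[77,-7,22],[99,-7,22],[99,-15,22],[77,-15,22]])/1e3,(0,255,255))
    dr(np.array([[75,-12,28],[75,8,28],[0,8,28],[0,-12,28]])/1e3,(0,0,255))
    out.append(im)
cv2.imwrite("pics/ov.png",np.vstack(out))
E
```

```text
[0.33691114 0.00405772 1.63723325]
```

View pics/ov.png

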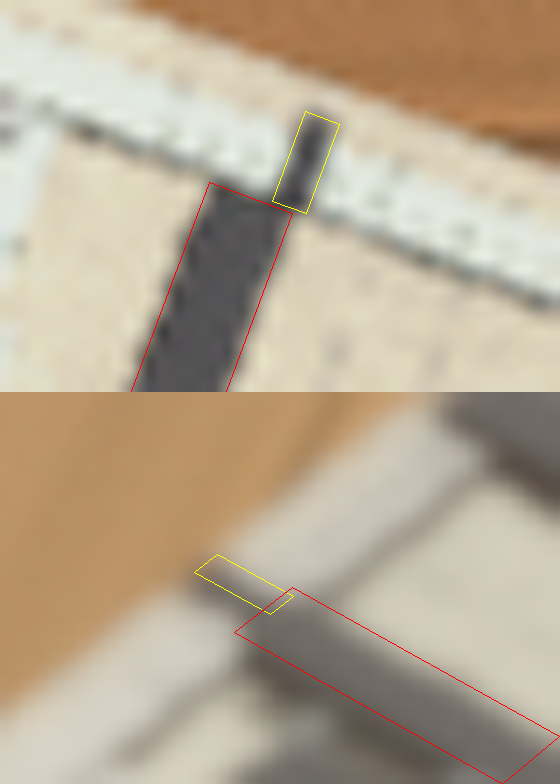

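```bash
python3 - <<'E'
from h import *
print(read_tcp_pos(),read_contact_force(),read_time()); job_done()
E
```

```text
[ 0.30066699 -0.29949306  0.21971938] [0.09588027 1.03961883 0.36139379] 13.1667
the job is handed in; nothing more can be done
```

I rolled the wheel towards -y with the closed fingertips in two light strokes of about 35 mm each, pressing with roughly 4–7 N. Then I lifted off, moved the hand well clear and handed the job in at about 13 s.

- **Bar position:** In the last top picture the clip spans about y = -7 to -14.7 mm (centre -10.9) in the guide's frame. The sliding bar's inner edge near the clip stands at about -12 mm. That is roughly 1 mm past the clip's middle, against the ±4 mm allowed.
- **Measurement accuracy:** The panel pose I used is off by about 0.5° (the fixed bar's edge drifts about 1 mm across its length). That shifts the bar-to-clip comparison by only about 0.1 mm. I put the total uncertainty at about 1 mm.
- **Side view:** It is blurry and the overlay sits a few millimetres off both the bar and the clip, so it only roughly agrees.
- **Other things:** The clip measures the same before and after. The weight, jar, pencil and brush look unmoved in the side picture. I did not recheck the tub, mug and can; the fingers only touched the wheel, and the hand's paths were planned clear of them.

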